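# Load a lino block into the spring magazine

### The job

Load the long loose lino block into the spring magazine, on top of the one already in it: lay it lino side up in the magazine's mouth and press it straight down against the spring until both catches snap over its ends and hold it down, level. Leave the shorter block where it lies.

Things in the scene. Friction and masses are not known exactly. Their poses are not given: they have to be found in the camera images.
- magazine: spring magazine, fixed to the bench: plywood base 150x90x12 mm, four aluminium corner posts up to 98 mm high, flared outward above 84 mm, a black sprung follower between. Origin: centre of the base's underside, on the bench; x along its length (both ways alike), z up. Well 99 (x) by 49 (y) mm: 2 mm play round a long block; both long sides are open for fingers, 55 mm along x between the posts
- magazine_mouth (a point): on the magazine's middle axis, 70 mm above the bench: the height of the catches' flat undersides. A long block laid in the mouth rests on the catches' slopes, its underside about 78 mm above the bench. Once pressed so far that its top is below 70 mm, the catches spring back over it; let go, the spring lifts it until its top bears on their flats
- nose_far (a point): inner tip of one dark steel catch, in the middle of the magazine's +x end, 43 mm from the middle axis, 71 mm above the bench. The catch is a hinged sprung arm 18 mm wide; its nose is sloped on top (84 down to 72 mm above the bench) and flat below (70 mm). A block pressed down spreads both catches by itself
- nose_near (a point): inner tip of the other, like catch, at the magazine's -x end
- follower (a joint): how far the follower is pressed down from its start, m: 0 with one block held under the catches, 0.014 with two, 0.022 at its bottom stop (top of the upper block then 62 mm above the bench). Spring about 6 N at 0 plus 0.35 N per mm; the push to load the second block grows to about 12 N
- long_block: the loose long block to load: plywood with a grey lino face on top, 95 (x) x 45 (y) x 14 (z) mm, about 60 g, lying lino side up on the bench. Origin: centre of its underside; z up out of the lino face; the two ends are alike
- loaded_block: a block like the long one, already in the magazine, held under the catches at the start, its underside 56 mm above the bench. Origin: centre of its underside
- short_block: a shorter block, 62 (x) x 45 (y) x 14 (z) mm, otherwise alike, lying on the bench; it does not belong in the magazine. Origin: centre of its underside
Not all that is in view belongs to the job. What is shaped like the long_block but black is not meant.

How it is judged:
By the outcome, as a careful person would: the job done as asked, in the order asked, and still so for the second after the job is handed in, with the robot touching nothing.
It also fails if it takes over 40 s, if anything falls off the work surface, if the arm or the gripper's body presses on something with over 40 N, if the wrist force passes 120 N, or if a joint passes its speed limit or range.

### The arm

A 7-joint arm with a two-finger parallel gripper is mounted at the origin on a cart in front of the work surface, level with it; the furniture and walls round the work are solid. World frame = base frame: x ahead of the robot, y to its left, z up, the work surface at z = 0. Lengths are in m, angles in degrees, forces in N, time in s.
With the tool pointing down it reaches from about 0.425 to 0.875 m from the base axis. Payload 4.7 kg.
Tool frame: the origin (TCP) lies midway between the tips of the shut fingers; the grasp point (between the pads) lies 19 mm behind it; z points along the fingers, y is the line along which they close (so a half turn about z gives the same grasp; the last joint's range is limited). The gripper opens to 87 mm and grips with 3 to 60 N. Pads are 19 mm wide; open, the fingers measure 117 mm over their backs; the gripper's body (75 mm by 190 mm) begins 51 mm behind the grasp point.
Start: joints at [-70.353, 18.392, -4.016, 83.108, 1.295, 78.541, -3.26], TCP at [0.21, 0.615, 0.223] pointing down, gripper open.
Joint ranges: [-163.93, 163.93], [-17.29, 119.83], [-79.2, 71.16], [3.27, 140.29], [-89.18, 269.18], [5.43, 117.66], [-154.24, 154.24]. Speed limits (degrees/s): [147.25, 147.25, 180, 180, 180, 180, 180].

### API

Orientations are given as [roll, pitch, yaw] about the fixed x, y, z axes, in that order (R = Rz(yaw) Ry(pitch) Rx(roll)).
In Python, from cell import env gives the robot as it stands. The module is installed in compiled form; this text tells all that it offers.
- The arm moves only by the tool step_arm, never from a script. Its argument "rows" is a list of rows, each an object with "angular": the turn, a rotation vector about the tool's x, y, z in units of pi rad (1.0 is pi rad), a list of three; "slide": the shift along the tool's x, y, z in units of 500 mm (1.0 is 500 mm), a list of three; "jaw": the opening, from 0 (shut) to 1 (fully open). A call has 1 to 10 rows; each row shifts and turns the commanded pose from where the row before left it, along the tool's axes as they then stand; what a row does not reach is not made up. A row lasts 1/8 s, in which the tool goes at most 62.5 mm and 10.7 degrees, less where a joint would pass 70% of its speed; a pose out of reach is approached as far as the arm can. A call with a number of a shift or a turn outside -1 to 1 is refused whole. A call with a gripper value outside its range is refused whole. The fingers move at their own pace and stop on an object; "newtons" is the grip in N (left out, the last holds). Time passes only in rows, so rows that do not move let the fingers close. It gives the time, the measured TCP pose, the force, the opening and the grip force at its end, in the units of the state.
- env.get_obs(): the state, without advancing time (a new reading comes with each control period).
- env.read_camera(name): name is "side" or "top" or "wrist"; returns the picture (384x512x3 uint8, red, green, blue); there is no depth.
- env.camera_info(name): a dict with "fx", "fy", "cx", "cy" (pixels), "k1" (the pictures are not rectified: a ray, as slopes to the right and down, at radius r is drawn at 1 + k1 r^2 times it, then the intrinsics apply), "R" (3x3) and "t" (3): a world point X has camera coordinates R X + t. Camera axes: x right, y down, z forward; pixel columns grow to the right and rows downward; lengths in m; the calibration is good to about 2 mm. A picture is of the moment at which its call begins: read the wrist's pose just before it. camera_info takes no time and is no camera call; for the wrist camera it gives the pose at the moment of the call.
- env.sign_off(): hands the job in; it is judged then, once.
The state is a dict: "time_s": time; "qpos": joint angles; "joint_velocities": joint speeds; "effort": joint torques, N m; "tool_pos": TCP position; "tool_rot": TCP orientation; "force": force on the tool from outside, world axes, zero at the start; "wrist_torque": the same for the moment, N m; "grip_width": finger opening in m; "grasp_force": force on a finger pad.
Only numpy, scipy, OpenCV 4.12 (cv2) and the standard library are available. Lean on these libraries where they do the work, as an engineer would, in place of code of your own. Each camera call takes 0.05 s, during which the arm holds its last target. There are 200 camera calls.

## Working session

There is one attempt and no reset: what is moved stays moved. The work goes in short steps, Python scripts to look and compute and a tool call to move; the robot and the scene stay as the last step left them, time stands still between calls to the robot, and variables do not carry over. Pictures are saved under pics/ and viewed, at most 12 in all, crops included, and the job is handed in when it is done.

Besides the shell and the picture viewer there is one more tool, called after "Call:" by a JSON object that holds its "fn" and its "kwargs", one argument or row to a line. step_arm: Moves the arm, as the interface text tells. Shifts and turns lie within -1 to 1; 1 stands for 500 mm of shift or pi rad of turn. Its arguments: {"type":"object","properties":{"rows":{"type":"array"},"newtons":{"type":"number"}},"required":["rows"]}

```bash
mkdir -p pics
cat > h.py <<'E'
import numpy as np, cv2
from cell import env
def ray(ci,uv):
    p=np.array([(uv[0]-ci['cx'])/ci['fx'],(uv[1]-ci['cy'])/ci['fy']]);q=p.copy()
    for _ in range(20): q=p/(1+ci['k1']*(q@q))
    R=np.array(ci['R']);t=np.array(ci['t'])
    return -R.T@t, R.T@np.array([q[0],q[1],1])
def onz(ci,uv,z):
    o,d=ray(ci,uv); return o+d*(z-o[2])/d[2]
def proj(ci,X):
    c=np.array(ci['R'])@np.array(X)+np.array(ci['t']);s=c[:2]/c[2];s=s*(1+ci['k1']*(s@s))
    return np.array([ci['fx']*s[0]+ci['cx'],ci['fy']*s[1]+ci['cy']])
E
python3 - <<'E'
from h import *
a=[]
for n in("top","side"):
    im=env.read_camera(n);cv2.imwrite(f'pics/{n}0.png',im[...,::-1])
    ci=env.camera_info(n);print(n,ci)
    
o=env.get_obs();print({k:np.round(v,3) for k,v in o.items()})
E
```

```text
top {'fx': 367.19716003671135, 'fy': 367.19716003671135, 'cx': 250.41975140314665, 'cy': 192.57310266551315, 'k1': 0.013093189375392916, 'R': array([[-0.02723613, -0.99961806, -0.00468291],
       [-0.99713923,  0.02749843, -0.07040739],
       [ 0.07050928,  0.00275189, -0.99750733]]), 't': array([-0.17295931,  0.54468706,  0.88975265])}
side {'fx': 355.7047219040942, 'fy': 355.7047219040942, 'cx': 257.7964661907939, 'cy': 196.58886886854262, 'k1': -0.06206080995507297, 'R': array([[-0.98742436, -0.15613663,  0.0247888 ],
       [-0.10272789,  0.51450468, -0.85131188],
       [ 0.12016702, -0.84315259, -0.52407404]]), 't': array([0.49947146, 0.2191759 , 0.65745045])}
{'time_s': np.float64(0.1), 'qpos': array([-70.354,  18.434,  -4.017,  83.169,   1.295,  78.542,  -3.259]), 'joint_velocities': array([ 0.071, -0.172, -0.019, -0.158,  0.062,  0.073,  0.09 ]), 'effort': array([ 1.0000e-03, -4.9257e+01, -4.0500e-01, -3.1340e+01, -6.4000e-02,
        4.0000e-02,  0.0000e+00]), 'tool_pos': array([0.21 , 0.615, 0.222]), 'tool_rot': array([-1.79901e+02,  5.00000e-03,  1.61166e+02]), 'force': array([ 0.02 , -0.241,  0.547]), 'wrist_torque': array([-0.001, -0.02 ,  0.064]), 'grasp_force': np.float64(0.0), 'grip_width': np.float64(0.087)}
```

View pics/top0.png

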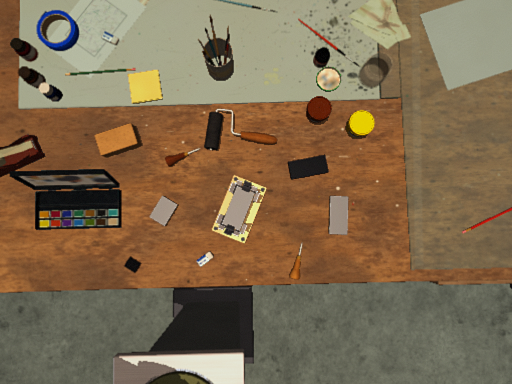

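View pics/side0.png

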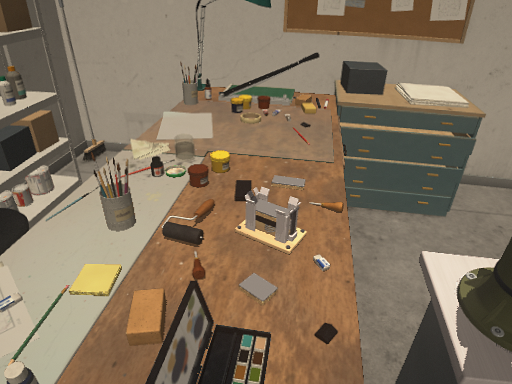

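The top view shows two grey lino blocks, at (339,215) and (164,210), and a black one at (308,167). The magazine is at (239,209). The block at (339,215) looks like the long one; next I measure all three and crop to confirm.

Run:
```python
from h import *
im=cv2.imread('pics/top0.png');ci=env.camera_info("top")
hsv=cv2.cvtColor(im,cv2.COLOR_BGR2HSV)
def quad(roi,m,z,name):
    x0,y0,x1,y1=roi;mm=np.zeros(m.shape,np.uint8);mm[y0:y1,x0:x1]=m[y0:y1,x0:x1]
    cs,_=cv2.findContours(mm,cv2.RETR_EXTERNAL,cv2.CHAIN_APPROX_NONE);c=max(cs,key=cv2.contourArea)
    P=np.array([onz(ci,p[0],z)[:2] for p in c])*1000
    r=cv2.minAreaRect(P.astype(np.float32));print(name,'centre',np.round(r[0],1),'size',np.round(r[1],1),'ang',round(r[2],1),'npx',cv2.contourArea(c))
    b=cv2.boxPoints(r);e=[b[1]-b[0],b[2]-b[1]];e=max(e,key=np.linalg.norm);print('  long axis deg',np.degrees(np.arctan2(e[1],e[0]))%180)
g=((hsv[...,1]<50)&(hsv[...,2]>90)).astype(np.uint8)*255
quad((320,185,360,245),g,.014,'R'); quad((145,190,185,232),g,.014,'L')
k=(hsv[...,2]<60).astype(np.uint8)*255
quad((280,145,335,190),k,.014,'black')
y=((hsv[...,2]>150)&(hsv[...,1]<140)).astype(np.uint8)*255
y=cv2.morphologyEx(y,cv2.MORPH_CLOSE,np.ones((9,9)))
quad((205,165,275,250),y,.012,'mag'); quad((205,165,275,250),g,.07,'loaded')
print(proj(ci,[0.21,0.615,.22]),proj(ci,[0,0,0]))
c=np.hstack([cv2.resize(im[165:250,205:275],None,fx=6,fy=6,interpolation=2),cv2.resize(im[180:265,310:365],None,fx=6,fy=6,interpolation=2)])
cv2.imwrite('pics/c1.png',c);print(c.shape)
s=cv2.imread('pics/side0.png')[165:255,225:325]
cv2.imwrite('pics/c2.png',cv2.resize(s,None,fx=6,fy=6,interpolation=2))
```

```text
R centre [ 479.8 -402.8] size [44.3 91.9] ang 87.3 npx 613.5
  long axis deg 177.34756
L centre [502.3  30. ] size [44.2 59.9] ang 57.8 npx 393.5
  long axis deg 147.80128
black centre [ 600.2 -332. ] size [45.8 95.8] ang 9.8 npx 636.5
  long axis deg 99.76103
mag centre [ 503.7 -152.5] size [ 99.8 148.5] ang 66.3 npx 2042.5
  long axis deg 156.28612
loaded centre [ 501.6 -157.6] size [44.  94.5] ang 66.5 npx 673.5
  long axis deg 156.53299
[-183.12391108  376.31520614] [178.65461144 418.57737533]
(510, 750, 3)
```

View pics/c1.png

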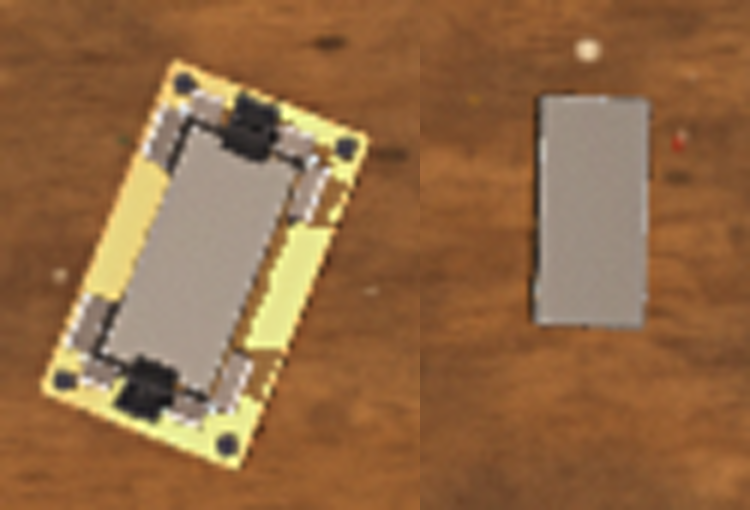

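View pics/c2.png

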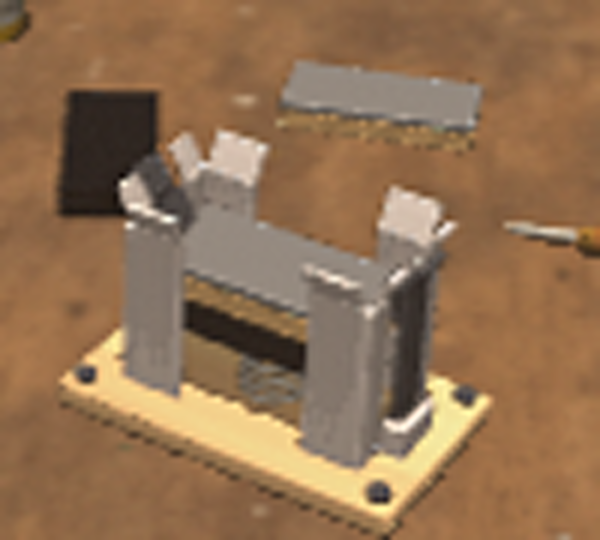

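The crops settle it:
- **Long block:** grey, top pixel (339,215), about 92x44 mm in the mask, at world (480,-403). This is the one meant.
- **Short block:** grey, (164,210), 60x44 mm.
- **Decoy:** black, (308,167), 96x46 mm.

The magazine already holds one block. It sits at about (502,-157) with its axis at 156.5°. Next I plan the approach.

```bash
cat > plan.py <<'E'
import numpy as np, math, sys, json
def plan(start,wps,step=.058,ang=10.4,jaw=1):
    """poses x,y,z(m),yaw(deg), tool down; prints rows in tool axes/units"""
    p=np.array(start,float);rows=[]
    for w in wps:
        w=np.array(w,float);d=w-p
        n=max(1,math.ceil(np.linalg.norm(d[:3])/step),math.ceil(abs(d[3])/ang))
        for k in range(n,0,-1):
            d=(w-p)/k;a=math.radians(p[3])
            T=np.array([[math.cos(a),math.sin(a),0],[math.sin(a),-math.cos(a),0],[0,0,-1]])
            s=np.round(T.T@d[:3]/.5,4);r=round(-d[3]/180,4)
            rows.append({"angular":[0,0,r],"slide":s.tolist(),"jaw":jaw})
            p[:3]+=T@s*.5;p[3]-=r*180
    for i in range(0,len(rows),10): print(json.dumps(rows[i:i+10]))
    print('end',p.round(4))
E
python3 -c "
from plan import *
plan([.21,.615,.223,161.2],[[.46,.25,.26,90],[.52,-.1,.26,40],[.48,-.403,.20,-2.7]])"
```

```text
[{"angular": [0, 0, 0.0494], "slide": [-0.0886, -0.0662, -0.0093], "jaw": 1}, {"angular": [0, 0, 0.0495], "slide": [-0.0977, -0.0518, -0.0092], "jaw": 1}, {"angular": [0, 0, 0.0494], "slide": [-0.1046, -0.036, -0.0093], "jaw": 1}, {"angular": [0, 0, 0.0495], "slide": [-0.1089, -0.0194, -0.0092], "jaw": 1}, {"angular": [0, 0, 0.0494], "slide": [-0.1106, -0.0023, -0.0093], "jaw": 1}, {"angular": [0, 0, 0.0495], "slide": [-0.1096, 0.0148, -0.0092], "jaw": 1}, {"angular": [0, 0, 0.0494], "slide": [-0.106, 0.0316, -0.0093], "jaw": 1}, {"angular": [0, 0, 0.0495], "slide": [-0.0998, 0.0477, -0.0092], "jaw": 1}, {"angular": [0, 0, 0.0397], "slide": [-0.1, 0.0172, -0.0], "jaw": 1}, {"angular": [0, 0, 0.0397], "slide": [-0.0971, 0.0295, -0.0], "jaw": 1}]
[{"angular": [0, 0, 0.0397], "slide": [-0.0927, 0.0413, -0.0], "jaw": 1}, {"angular": [0, 0, 0.0397], "slide": [-0.0868, 0.0525, -0.0], "jaw": 1}, {"angular": [0, 0, 0.0396], "slide": [-0.0796, 0.0629, -0.0], "jaw": 1}, {"angular": [0, 0, 0.0397], "slide": [-0.0712, 0.0723, -0.0], "jaw": 1}, {"angular": [0, 0, 0.0396], "slide": [-0.0616, 0.0805, -0.0], "jaw": 1}, {"angular": [0, 0, 0.0395], "slide": [-0.0751, 0.0688, 0.02], "jaw": 1}, {"angular": [0, 0, 0.0396], "slide": [-0.0661, 0.0776, 0.02], "jaw": 1}, {"angular": [0, 0, 0.0395], "slide": [-0.0559, 0.0852, 0.02], "jaw": 1}, {"angular": [0, 0, 0.0396], "slide": [-0.0449, 0.0914, 0.02], "jaw": 1}, {"angular": [0, 0, 0.0395], "slide": [-0.0333, 0.0963, 0.02], "jaw": 1}]
[{"angular": [0, 0, 0.0396], "slide": [-0.0211, 0.0996, 0.02], "jaw": 1}]
end [ 0.48  -0.403  0.2   -2.708]
```

Call:
{"fn": "step_arm", "kwargs": {
  "rows": [
    {"angular": [0, 0, 0.049], "slide": [-0.089, -0.066, -0.009], "jaw": 1},
    {"angular": [0, 0, 0.05], "slide": [-0.098, -0.052, -0.009], "jaw": 1},
    {"angular": [0, 0, 0.049], "slide": [-0.105, -0.036, -0.009], "jaw": 1},
    {"angular": [0, 0, 0.05], "slide": [-0.109, -0.019, -0.009], "jaw": 1},
    {"angular": [0, 0, 0.049], "slide": [-0.111, -0.002, -0.009], "jaw": 1},
    {"angular": [0, 0, 0.05], "slide": [-0.11, 0.015, -0.009], "jaw": 1},
    {"angular": [0, 0, 0.049], "slide": [-0.106, 0.032, -0.009], "jaw": 1},
    {"angular": [0, 0, 0.05], "slide": [-0.1, 0.048, -0.009], "jaw": 1},
    {"angular": [0, 0, 0.04], "slide": [-0.1, 0.017, 0], "jaw": 1},
    {"angular": [0, 0, 0.04], "slide": [-0.097, 0.03, 0], "jaw": 1}
  ]
}}

```text
time_s: 1.35
tool_pos: [0.4783, 0.1478, 0.2582]
tool_rot: [-180.0, 0.0, 75.2]
force: [1.4, 0.1, 0.4]
grip_width: 0.0871
grasp_force: 0.0
```

Call:
{"fn": "step_arm", "kwargs": {
  "rows": [
    {"angular": [0, 0, 0.04], "slide": [-0.093, 0.041, 0], "jaw": 1},
    {"angular": [0, 0, 0.04], "slide": [-0.087, 0.052, 0], "jaw": 1},
    {"angular": [0, 0, 0.04], "slide": [-0.08, 0.063, 0], "jaw": 1},
    {"angular": [0, 0, 0.04], "slide": [-0.071, 0.072, 0], "jaw": 1},
    {"angular": [0, 0, 0.04], "slide": [-0.062, 0.08, 0], "jaw": 1},
    {"angular": [0, 0, 0.04], "slide": [-0.075, 0.069, 0.02], "jaw": 1},
    {"angular": [0, 0, 0.039], "slide": [-0.066, 0.078, 0.02], "jaw": 1},
    {"angular": [0, 0, 0.039], "slide": [-0.056, 0.085, 0.02], "jaw": 1},
    {"angular": [0, 0, 0.039], "slide": [-0.045, 0.091, 0.02], "jaw": 1},
    {"angular": [0, 0, 0.039], "slide": [-0.033, 0.096, 0.02], "jaw": 1}
  ]
}}

```text
time_s: 2.6
tool_pos: [0.4831, -0.3538, 0.208]
tool_rot: [-180.0, -0.0, 4.0]
force: [0.3, 0.0, 0.4]
grip_width: 0.087
grasp_force: 0.0
```

Call:
{"fn": "step_arm", "kwargs": {
  "rows": [
    {"angular": [0, 0, 0.039], "slide": [-0.021, 0.1, 0.02], "jaw": 1},
    {"angular": [0, 0, 0], "slide": [0, 0, 0], "jaw": 1},
    {"angular": [0, 0, 0], "slide": [0, 0, 0], "jaw": 1}
  ]
}}

```text
time_s: 2.98
tool_pos: [0.4767, -0.4027, 0.198]
tool_rot: [-179.9, 0.0, -2.8]
force: [-0.0, 0.4, -0.2]
grip_width: 0.0867
grasp_force: 0.0
```

Run:
```python
from h import *
o=env.get_obs();print(o['tool_pos'],o['tool_rot'],o['qpos'])
ci=env.camera_info('wrist');im=env.read_camera('wrist');cv2.imwrite('pics/w1.png',im[...,::-1])
np.save('w1.npy',ci,allow_pickle=True);print(-ci['R'].T@ci['t'],ci['R'])
hsv=cv2.cvtColor(im,cv2.COLOR_RGB2HSV)
print(proj(ci,[.48,-.403,.014]))
```

```text
[ 0.47672757 -0.40269201  0.19798642] [-1.79939596e+02  4.33035178e-02 -2.78520969e+00] [ -3.32118508  21.80385741  52.64123635  90.55933438 -17.68720086
  76.51544647 -41.2594686 ]
[ 0.55140614 -0.40692477  0.36134295] [[-0.04844071 -0.99882476 -0.00161279]
 [-0.95988927  0.04610587  0.27656253]
 [-0.27616315  0.01494498 -0.96099457]]
[257.59825119 160.26676529]
```

View pics/w1.png

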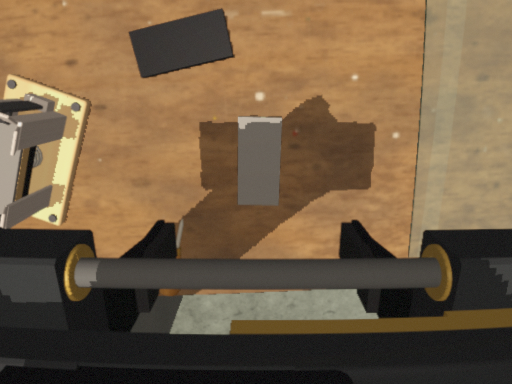

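The wrist view shows the long block between the fingers: corners about (238,117) to (281,205), with the gripper's shadow across it. Next I measure its pose in this view.

```bash
cat > meas.py <<'E'
from h import *
def rect(ci,im,roi,z,smax=45,vmin=60):
    hsv=cv2.cvtColor(im,cv2.COLOR_RGB2HSV);m=((hsv[...,1]<smax)&(hsv[...,2]>vmin)).astype(np.uint8)*255
    x0,y0,x1,y1=roi;mm=np.zeros_like(m);mm[y0:y1,x0:x1]=m[y0:y1,x0:x1];mm=cv2.morphologyEx(mm,cv2.MORPH_OPEN,np.ones((3,3)))
    cs,_=cv2.findContours(mm,cv2.RETR_EXTERNAL,cv2.CHAIN_APPROX_NONE);c=max(cs,key=cv2.contourArea)
    P=np.array([onz(ci,p[0],z)[:2] for p in c])*1000
    r=cv2.minAreaRect(P.astype(np.float32));b=cv2.boxPoints(r);e=max([b[1]-b[0],b[2]-b[1]],key=np.linalg.norm)
    return np.round(r[0],1),np.round(r[1],1),round(float(np.degrees(np.arctan2(e[1],e[0]))%180),2),cv2.boundingRect(c)
E
python3 - <<'E'
from meas import *
ci=np.load('w1.npy',allow_pickle=True).item();im=cv2.imread('pics/w1.png')[...,::-1].copy()
print(im[160,260],im[120,250],im[190,215],im[60,300])
for s in(45,60,80): print(rect(ci,im,(225,105,295,215),.014,s))
E
```

```text
[106  98  89] [193 181 167] [101  72  44] [180 132  81]
(array([ 478.6, -404.7]), array([44.1, 92.9]), 177.05, (238, 117, 44, 87))
(array([ 478.2, -404.3]), array([44.3, 94.1]), 176.34, (238, 117, 44, 88))
(array([ 478.1, -404.4]), array([44.5, 95.7]), 176.34, (238, 116, 44, 90))
```

Call:
{"fn": "step_arm", "kwargs": {
  "rows": [
    {"angular": [0, 0, 0.001], "slide": [0.0036, 0.0034, 0.1], "jaw": 1},
    {"angular": [0, 0, 0], "slide": [0, 0, 0.11], "jaw": 1},
    {"angular": [0, 0, 0], "slide": [0, 0, 0.11], "jaw": 1},
    {"angular": [0, 0, 0], "slide": [0, 0, 0.05], "jaw": 1},
    {"angular": [0, 0, 0], "slide": [0, 0, 0], "jaw": 1},
    {"angular": [0, 0, 0], "slide": [0, 0, 0], "jaw": 1}
  ]
}}

```text
time_s: 3.78
tool_pos: [0.4801, -0.4049, 0.0152]
tool_rot: [180.0, -0.1, -2.9]
force: [0.8, -0.1, 0.3]
grip_width: 0.087
grasp_force: 0.0
```

Call:
{"fn": "step_arm", "kwargs": {
  "newtons": 40,
  "rows": [
    {"angular": [0, 0, 0], "slide": [-0.002, 0, 0.014], "jaw": 1},
    {"angular": [0, 0, 0], "slide": [0, 0, 0.009], "jaw": 1},
    {"angular": [0, 0, 0], "slide": [0, 0, 0], "jaw": 1},
    {"angular": [0, 0, 0], "slide": [0, 0, 0], "jaw": 0.3},
    {"angular": [0, 0, 0], "slide": [0, 0, 0], "jaw": 0.3},
    {"angular": [0, 0, 0], "slide": [0, 0, 0], "jaw": 0.3},
    {"angular": [0, 0, 0], "slide": [0, 0, 0], "jaw": 0.3},
    {"angular": [0, 0, 0], "slide": [0, 0, 0], "jaw": 0.3}
  ]
}}

```text
time_s: 4.78
tool_pos: [0.4774, -0.4049, 0.002]
tool_rot: [-180.0, -0.0, -3.0]
force: [0.1, 0.7, 1.2]
grip_width: 0.0447
grasp_force: 2.8
```

Call:
{"fn": "step_arm", "kwargs": {
  "newtons": 40,
  "rows": [
    {"angular": [0, 0, 0], "slide": [0, 0, 0], "jaw": 0.2},
    {"angular": [0, 0, 0], "slide": [0, 0, 0], "jaw": 0.2},
    {"angular": [0, 0, 0], "slide": [0, 0, -0.06], "jaw": 0.2},
    {"angular": [0, 0, 0], "slide": [0, 0, -0.1], "jaw": 0.2},
    {"angular": [0, 0, 0], "slide": [0, 0, -0.1], "jaw": 0.2},
    {"angular": [0, 0, 0], "slide": [0, 0, -0.1], "jaw": 0.2},
    {"angular": [0, 0, 0], "slide": [0, 0, 0], "jaw": 0.2}
  ]
}}

```text
time_s: 5.65
tool_pos: [0.479, -0.4073, 0.1865]
tool_rot: [179.8, -0.4, -3.0]
force: [0.4, -1.2, 0.2]
grip_width: 0.0446
grasp_force: 40.0
```

Run:
```python
from meas import *
o=env.get_obs();p=o['tool_pos'];print(p,o['tool_rot'],o['qpos'],o['grip_width'],o['grasp_force'])
ci=env.camera_info('wrist');im=env.read_camera('wrist');cv2.imwrite('pics/w2.png',im[...,::-1]);np.save('w2.npy',ci,allow_pickle=True)
for dx in(-.0475,.0475):
  for dy in(-.0225,.0225): print(proj(ci,[p[0]+dx,p[1]+dy,p[2]+.012]).round())
from plan import plan
plan([*p,-3],[[.502-.10,-.157-.0,.24,-23.5]],jaw=.2)
```

```text
[ 0.47900381 -0.40727719  0.18649677] [179.77489445  -0.40164452  -3.010971  ] [ -3.03096124  22.59034769  52.70710995  91.21919274 -18.57329658
  74.95138742 -40.7187236 ] 0.04460719455540692 39.99976247549057
[303. 324.]
[220. 328.]
[300. 149.]
[203. 154.]
[{"angular": [0, 0, 0.0228], "slide": [-0.036, -0.0984, -0.0214], "jaw": 0.2}, {"angular": [0, 0, 0.0228], "slide": [-0.0429, -0.0955, -0.0214], "jaw": 0.2}, {"angular": [0, 0, 0.0228], "slide": [-0.0497, -0.0922, -0.0214], "jaw": 0.2}, {"angular": [0, 0, 0.0227], "slide": [-0.0562, -0.0884, -0.0214], "jaw": 0.2}, {"angular": [0, 0, 0.0228], "slide": [-0.0623, -0.0842, -0.0214], "jaw": 0.2}]
end [  0.402  -0.157   0.24  -23.502]
```

View pics/w2.png

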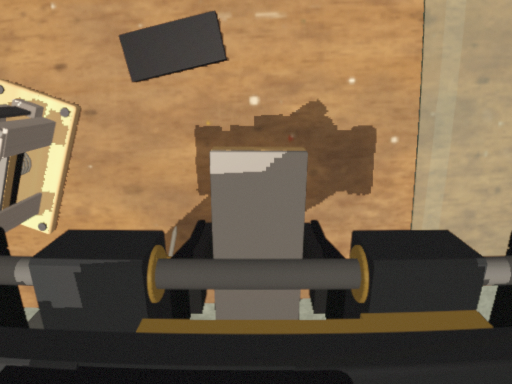

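The block is held squarely. Its far edge lies at row 152, where 150 was predicted, so the grip is centred along its length to about 1 mm. Next I move to just short of the magazine for a wrist look at it.

Run:
```python
from plan import plan
plan([.479,-.4073,.1865,-3],[[.429,-.125,.24,-23.5]],jaw=.2)
```

```text
[{"angular": [0, 0, 0.019], "slide": [-0.0216, -0.0931, -0.0178], "jaw": 0.2}, {"angular": [0, 0, 0.019], "slide": [-0.0271, -0.0916, -0.0178], "jaw": 0.2}, {"angular": [0, 0, 0.019], "slide": [-0.0325, -0.0899, -0.0179], "jaw": 0.2}, {"angular": [0, 0, 0.019], "slide": [-0.0378, -0.0878, -0.0178], "jaw": 0.2}, {"angular": [0, 0, 0.0189], "slide": [-0.043, -0.0854, -0.0179], "jaw": 0.2}, {"angular": [0, 0, 0.019], "slide": [-0.0479, -0.0826, -0.0178], "jaw": 0.2}]
end [  0.429  -0.125   0.24  -23.502]
```

Call:
{"fn": "step_arm", "kwargs": {
  "rows": [
    {"angular": [0, 0, 0.019], "slide": [-0.022, -0.093, -0.018], "jaw": 0.2},
    {"angular": [0, 0, 0.019], "slide": [-0.027, -0.092, -0.018], "jaw": 0.2},
    {"angular": [0, 0, 0.019], "slide": [-0.032, -0.09, -0.018], "jaw": 0.2},
    {"angular": [0, 0, 0.019], "slide": [-0.038, -0.088, -0.018], "jaw": 0.2},
    {"angular": [0, 0, 0.019], "slide": [-0.043, -0.085, -0.018], "jaw": 0.2},
    {"angular": [0, 0, 0.019], "slide": [-0.048, -0.083, -0.018], "jaw": 0.2},
    {"angular": [0, 0, 0], "slide": [0, 0, 0], "jaw": 0.2},
    {"angular": [0, 0, 0], "slide": [0, 0, 0], "jaw": 0.2},
    {"angular": [0, 0, 0], "slide": [0, 0, 0], "jaw": 0.2}
  ]
}}

```text
time_s: 6.82
tool_pos: [0.427, -0.1237, 0.2353]
tool_rot: [179.9, 0.1, -23.6]
force: [1.0, 0.4, -1.5]
grip_width: 0.0447
grasp_force: 40.0
```

Run:
```python
from meas import *
o=env.get_obs();p=o['tool_pos'];print(p,o['tool_rot'],o['qpos'],o['grip_width'],o['grasp_force'])
ci=env.camera_info('wrist');im=env.read_camera('wrist');cv2.imwrite('pics/w3.png',im[...,::-1]);np.save('w3.npy',ci,allow_pickle=True)
```

```text
[ 0.42698406 -0.12366729  0.23527336] [ 1.79935551e+02  6.75723971e-02 -2.36383725e+01] [ -36.01975413  -12.5071121    43.03673432  110.65173139    8.7086193
   78.77002098 -109.02834078] 0.044686390889448965 39.99966770410538
```

View pics/w3.png

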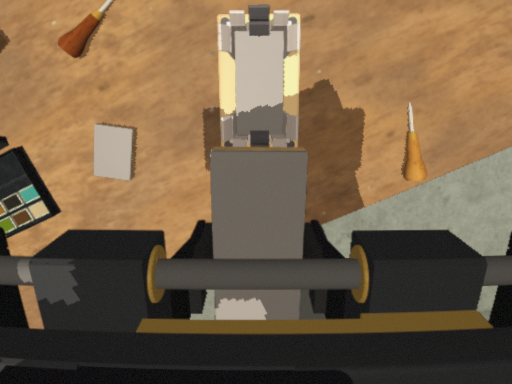

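The wrist view shows the magazine straight ahead (cols 219-300, rows 8-148). The loaded lino is at cols 236-283, and the held block's far edge is at row 150. Next I measure the lateral and longitudinal offsets in the tool frame.

Run:
```python
from meas import *
ci=np.load('w3.npy',allow_pickle=True).item();im=cv2.imread('pics/w3.png')[...,::-1].copy()
p=np.array([.42698,-.12367,.23527]);a=np.radians(-23.64);X=np.array([np.cos(a),np.sin(a)]);Y=np.array([np.sin(a),-np.cos(a)])
def tool(uv,z):
    d=(onz(ci,uv,z)-p)[:2]*1000;return np.round([d@X,d@Y],1)
hsv=cv2.cvtColor(im,cv2.COLOR_RGB2HSV)
lino=(hsv[...,1]<45)&(hsv[...,2]>70)
yel=(hsv[...,1]>60)&(hsv[...,2]>200)
for r in (55,70,85,100,115):
    c=np.where(lino[r,225:295])[0]+225;y=np.where(yel[r,205:320])[0]+205
    print(r,'lino',tool((c[0]-.5,r),.07),tool((c[-1]+.5,r),.07),'base',tool((y[0]-.5,r),.012),tool((y[-1]+.5,r),.012),c[0],c[-1],y[0],y[-1])
for r in (175,200,220):
    c=np.where(lino[r,200:320])[0]+200
    print(r,'held',tool((c[0]-.5,r),p[2]+.012),tool((c[-1]+.5,r),p[2]+.012),c[0],c[-1])
for cc in(224,230,290,296):
    y=np.where(yel[:40,cc])[0];print('base far',cc,y[:1],tool((cc,y[0]-.5),.012))
for cc in(222,250,290,300):
    col=hsv[140:165,cc];print(cc,col[:,1].tolist(),col[:,2].tolist())
for cc in(243,246,270,275,278):
    print(cc,'farlino',[ (r,tuple(im[r,cc])) for r in range(20,36,2)])
g=im[10:150,258].mean(1);print('mid col V',g.astype(int).tolist())
```

```text
55 lino [107.  -20.6] [107.   24.9] base [112.7 -42.9] [112.7  46.7] 235 283 218 299
70 lino [ 93.5 -19.9] [93.6 24.2] base [ 96.9 -43.3] [96.9 47.1] 236 282 218 299
85 lino [ 79.9 -20.1] [79.9 24.4] base [ 80.8 -42.7] [80.8 46.5] 236 282 219 298
100 lino [ 66.  -19.3] [66.  24.7] base [ 64.5 -42. ] [ 64.4 -24. ] 237 282 220 235Traceback (most recent call last):
  File "<stdin>", line 11, in <module>
IndexError: index 0 is out of bounds for axis 0 with size 0
```

Run:
```python
from meas import *
ci=np.load('w3.npy',allow_pickle=True).item();im=cv2.imread('pics/w3.png')[...,::-1].copy()
p=np.array([.42698,-.12367,.23527]);a=np.radians(-23.64);X=np.array([np.cos(a),np.sin(a)]);Y=np.array([np.sin(a),-np.cos(a)])
def tool(uv,z):
    d=(onz(ci,uv,z)-p)[:2]*1000;return np.round([d@X,d@Y],1)
hsv=cv2.cvtColor(im,cv2.COLOR_RGB2HSV)
for r in (175,200,220):
    v=im[r,200:320].mean(1);print(r,v[5:18].astype(int),v[95:112].astype(int))
for c,z in(((210.5,175),p[2]+.012),((306.5,175),p[2]+.012)):print(tool(c,z))
for cc in(230,292): print(cc,im[8:26,cc].mean(1).astype(int))
for cc in(230,292): print(cc,im[140:160,cc].tolist())
for cc in(243,276): print(cc,im[20:36,cc].mean(1).astype(int))
print('mid',im[0:45,258].mean(1).astype(int),im[120:158,258].mean(1).astype(int))
for r in(13,14,15,16):print(r,tool((230,r),.012),tool((290,r),.012))
for r in(22,26,30,34):print(r,tool((258,r),.07),tool((258,r),.084))
for r in(128,132,148,150,152):print(r,tool((258,r),.07),'held top',tool((258,r),p[2]+.012),'held bottom',tool((258,r),p[2]-.002))
m=np.array([.5016,-.1576])-p[:2];print('topcam loaded',m@X,m@Y)
```

```text
175 [139 138 136 137 137 111 102 102 101 101 100 100 100] [100  99 100  99 100  99 100  99 100 100 100 101  89  85  86  85  84]
200 [136 140 140 142 140 139 107  99 100 101 101  99 101] [ 98 100 100 101 100 100 100 100  99  99  89  80  77  79  79  81  77]
220 [106 127 131 132 131 132 119  99  99  99  99 101 101] [100  99 100 100 102 100  99 101  99  90  80  81  79  79  76  63  44]
[ 36.9 -21.3]
[36.9 23.6]
230 [138 145 188 219 220 192 169 165 166 170 169 168 167 171 189 199 204 205]
292 [126 129 131 131 138 177 202 212 187 141 121 118 119 127 132 137 154 178]
230 [[163, 147, 133], [159, 145, 130], [142, 129, 116], [90, 82, 75], [70, 65, 62], [70, 65, 61], [94, 76, 60], [123, 96, 61], [123, 96, 59], [118, 94, 61], [108, 92, 71], [97, 90, 80], [108, 101, 91], [111, 102, 93], [111, 103, 94], [110, 101, 92], [111, 103, 92], [109, 101, 91], [110, 103, 93], [110, 102, 91]]
292 [[127, 106, 80], [89, 77, 65], [73, 67, 63], [69, 64, 62], [67, 63, 60], [67, 61, 57], [83, 72, 61], [111, 89, 63], [130, 103, 65], [129, 102, 65], [119, 96, 64], [94, 85, 75], [102, 94, 84], [110, 103, 93], [109, 10
[... 479 characters left out ...]
  60  57
  58  57  55  53  54  47  49  61  72  89 101 101  98  86  97  99 100 101
 101 101]
13 [155.6 -28.5] [155.7  35.4]
14 [154.6 -28.5] [154.6  35.4]
15 [153.6 -28.6] [153.6  35.5]
16 [152.6 -28.6] [152.6  35.5]
22 [135.7   1.2] [133.2   1.2]
26 [132.3   1.2] [129.9   1.2]
30 [128.8   1.2] [126.5   1.2]
34 [125.4   1.2] [123.2   1.2]
128 [39.3  1.3] held top [58.6  0.9] held bottom [57.1  0.9]
132 [35.4  1.3] held top [56.8  0.9] held bottom [55.1  0.9]
148 [19.6  1.3] held top [49.5  0.9] held bottom [47.2  0.9]
150 [17.6  1.3] held top [48.6  0.9] held bottom [46.2  0.9]
152 [15.6  1.3] held top [47.7  0.9] held bottom [45.2  0.9]
topcam loaded 0.08196366000464539 0.0011609214628462983
```

The measurements agree: the magazine centre is +79.8 mm along tool x and about +1.2 mm along tool y from the held block. I move over it and stop above the mouth to check.

Call:
{"fn": "step_arm", "kwargs": {
  "rows": [
    {"angular": [0, 0, 0], "slide": [0.08, 0.0024, 0], "jaw": 0.2},
    {"angular": [0, 0, 0], "slide": [0.08, 0, 0], "jaw": 0.2},
    {"angular": [0, 0, 0], "slide": [0, 0, 0.08], "jaw": 0.2},
    {"angular": [0, 0, 0], "slide": [0, 0, 0.08], "jaw": 0.2},
    {"angular": [0, 0, 0], "slide": [0, 0, 0.06], "jaw": 0.2},
    {"angular": [0, 0, 0], "slide": [0, 0, 0.03], "jaw": 0.2},
    {"angular": [0, 0, 0], "slide": [0, 0, 0], "jaw": 0.2},
    {"angular": [0, 0, 0], "slide": [0, 0, 0], "jaw": 0.2},
    {"angular": [0, 0, 0], "slide": [0, 0, 0], "jaw": 0.2}
  ]
}}

```text
time_s: 8.0
tool_pos: [0.5013, -0.1557, 0.1123]
tool_rot: [-179.9, -0.1, -23.5]
force: [-0.2, 0.8, 0.5]
grip_width: 0.0444
grasp_force: 40.0
```

Run:
```python
from meas import *
o=env.get_obs();p=o['tool_pos'];print(p,o['tool_rot'],o['qpos'],o['grip_width'],o['force'])
q=np.array([.42698,-.12367]);a=np.radians(-23.64);X=np.array([np.cos(a),np.sin(a)]);Y=np.array([np.sin(a),-np.cos(a)])
print('moved',(p[:2]-q)@X,(p[:2]-q)@Y)
ci=env.camera_info('wrist');im=env.read_camera('wrist');np.save('w4.npy',ci,allow_pickle=True)
s=env.read_camera('side');cv2.imwrite('pics/w4.png',im[...,::-1]);cv2.imwrite('pics/s4.png',s[...,::-1])
A=cv2.resize(im[90:190,190:325],(540,400),interpolation=2);B=cv2.resize(s[170:260,230:310],None,fx=3.2,fy=4.4444,interpolation=2)
print(A.shape,B.shape);c=np.hstack([A,B[:400]]);cv2.imwrite('pics/c4.png',c[...,::-1]);print(c.shape)
```

```text
[ 0.50125475 -0.15568009  0.11227374] [-1.79935262e+02 -1.21489186e-01 -2.35168042e+01] [-32.78813525  10.73198878  52.05567236 110.26347448  -9.52376635
  63.28202421 -90.44573628] 0.04440194139656226 [-0.17430541  0.75292674  0.46973377]
moved 0.08087752418247247 -0.0004594327962431019
(400, 540, 3) (400, 256, 3)
(400, 796, 3)
```

View pics/c4.png

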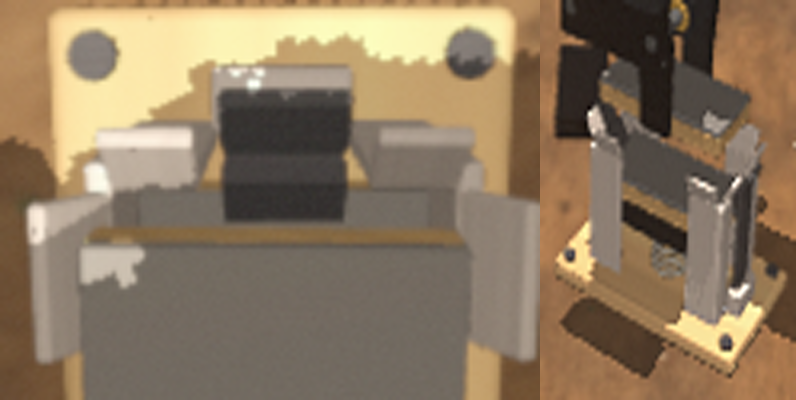

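The block hangs just above the mouth. In the wrist crop the held block is centred at col 274 and the catch and posts at about 285, so it needs about 1-2 mm in tool +y. Next I quantify that.

Run:
```python
from meas import *
ci=np.load('w4.npy',allow_pickle=True).item()
p=np.array([.50125,-.15568,.11227]);a=np.radians(-23.52);X=np.array([np.cos(a),np.sin(a)]);Y=np.array([np.sin(a),-np.cos(a)])
def tool(c,r,z):
    d=(onz(ci,(190+c/4-.4,90+r/4-.4),z)-p)[:2]*1000;return np.round([d@X,d@Y],1)
for n,c1,c2,r,z in(('held',80,469,260,p[2]+.012),('held far edge',90,464,244,p[2]+.012),('held bottom far',90,464,229,p[2]-.002),('loaded',137,428,205,.07),('catch nose',224,346,220,.071),('catch top',217,352,92,.084),('base',51,514,50,.012),('endposts top',98,474,132,.098),('base far',51,514,10,.012)):
    A,B=tool(c1,r,z),tool(c2,r,z);print(n,A,B,'mid',(A+B)/2)
```

```text
held [ 46.4 -21.4] [46.5 23.3] mid [46.45  0.95]
held far edge [ 48.3 -20.1] [48.3 22.7] mid [48.3  1.3]
held bottom far [ 47.8 -22. ] [47.8 24.6] mid [47.8  1.3]
loaded [ 45.  -20.2] [45.  24.7] mid [45.    2.25]
catch nose [42.8 -6.8] [42.8 12. ] mid [42.8  2.6]
catch top [62.9 -7.1] [63.  11.9] mid [62.95  2.4 ]
base [ 66.6 -42. ] [66.7 47.1] mid [66.65  2.55]
endposts top [ 58.6 -22.2] [58.7 27.2] mid [58.65  2.5 ]
base far [ 74.1 -41.7] [74.2 46.8] mid [74.15  2.55]
```

Call:
{"fn": "step_arm", "kwargs": {
  "rows": [
    {"angular": [0, 0, 0], "slide": [-0.0018, 0.0028, 0], "jaw": 0.2},
    {"angular": [0, 0, 0], "slide": [0, 0, 0.01], "jaw": 0.2},
    {"angular": [0, 0, 0], "slide": [0, 0, 0.01], "jaw": 0.2},
    {"angular": [0, 0, 0], "slide": [0, 0, 0], "jaw": 0.2},
    {"angular": [0, 0, 0], "slide": [0, 0, 0], "jaw": 0.2}
  ]
}}

```text
time_s: 8.72
tool_pos: [0.4989, -0.1565, 0.101]
tool_rot: [180.0, 0.0, -23.5]
force: [0.8, 0.6, -0.3]
grip_width: 0.0447
grasp_force: 40.0
```

Call:
{"fn": "step_arm", "kwargs": {
  "rows": [
    {"angular": [0, 0, 0], "slide": [0.001, 0, 0.01], "jaw": 0.2},
    {"angular": [0, 0, 0], "slide": [0, 0, 0.01], "jaw": 0.2},
    {"angular": [0, 0, 0], "slide": [0, 0, 0.01], "jaw": 0.2},
    {"angular": [0, 0, 0], "slide": [0, 0, 0], "jaw": 0.2},
    {"angular": [0, 0, 0], "slide": [0, 0, 0], "jaw": 0.2}
  ]
}}

```text
time_s: 9.35
tool_pos: [0.4994, -0.1567, 0.0861]
tool_rot: [180.0, -0.0, -23.5]
force: [-0.8, 0.0, -0.2]
grip_width: 0.0443
grasp_force: 40.0
```

Run:
```python
from meas import *
o=env.get_obs();p=o['tool_pos'];print(p,o['tool_rot'],o['grip_width'],o['force'],o['wrist_torque'])
im=env.read_camera('wrist');s=env.read_camera('side');o=env.get_obs();print(o['tool_pos'],o['force'])
A=cv2.resize(im[90:190,190:325],(540,400),interpolation=2);B=cv2.resize(s[170:260,230:310],None,fx=3.2,fy=4.4444,interpolation=2)
c=np.hstack([A,B[:400]]);cv2.imwrite('pics/c5.png',c[...,::-1])
```

```text
[ 0.49942505 -0.15667094  0.08607263] [ 1.79998230e+02 -5.95726677e-03 -2.35201653e+01] 0.044325598101098304 [-0.77061294  0.01337318 -0.23440488] [-0.04257278  0.1385428   0.01153962]
[ 0.49954863 -0.15668452  0.0862333 ] [-1.24997588 -0.02847604  0.07369458]
```

View pics/c5.png

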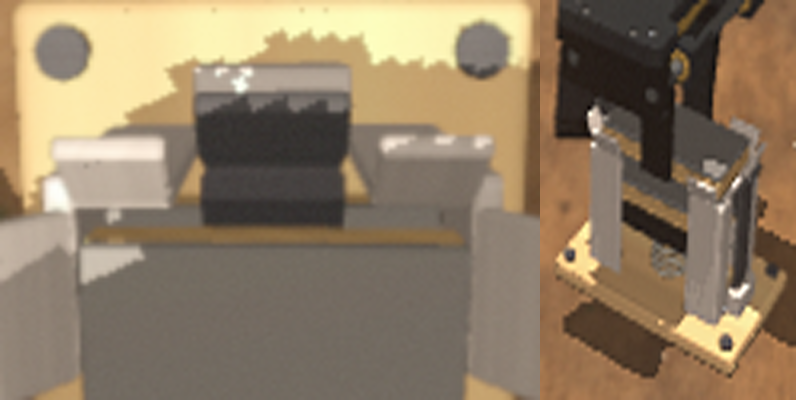

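The block is centred in the flare: held cols 80-469, catch cols 200-348, both mid about 274, with no contact force. Now I press down.

Call:
{"fn": "step_arm", "kwargs": {
  "newtons": 58,
  "rows": [
    {"angular": [0, 0, 0], "slide": [0, 0, 0.008], "jaw": 0.2},
    {"angular": [0, 0, 0], "slide": [0, 0, 0.008], "jaw": 0.2},
    {"angular": [0, 0, 0], "slide": [0, 0, 0.008], "jaw": 0.2},
    {"angular": [0, 0, 0], "slide": [0, 0, 0], "jaw": 0.2}
  ]
}}

```text
time_s: 9.95
tool_pos: [0.5004, -0.1569, 0.0744]
tool_rot: [-180.0, -0.1, -23.5]
force: [1.6, -0.5, 2.1]
grip_width: 0.0442
grasp_force: 58.0
```

Call:
{"fn": "step_arm", "kwargs": {
  "rows": [
    {"angular": [0, 0, 0], "slide": [0, 0, 0.008], "jaw": 0.2},
    {"angular": [0, 0, 0], "slide": [0, 0, 0.008], "jaw": 0.2},
    {"angular": [0, 0, 0], "slide": [0, 0, 0.008], "jaw": 0.2},
    {"angular": [0, 0, 0], "slide": [0, 0, 0], "jaw": 0.2},
    {"angular": [0, 0, 0], "slide": [0, 0, 0], "jaw": 0.2}
  ]
}}

```text
time_s: 10.58
tool_pos: [0.5007, -0.1571, 0.0628]
tool_rot: [-180.0, -0.2, -23.5]
force: [2.3, -0.7, 5.2]
grip_width: 0.0444
grasp_force: 58.0
```

Call:
{"fn": "step_arm", "kwargs": {
  "rows": [
    {"angular": [0, 0, 0], "slide": [0, 0, 0.008], "jaw": 0.2},
    {"angular": [0, 0, 0], "slide": [0, 0, 0.008], "jaw": 0.2},
    {"angular": [0, 0, 0], "slide": [0, 0, 0.004], "jaw": 0.2},
    {"angular": [0, 0, 0], "slide": [0, 0, 0], "jaw": 0.2},
    {"angular": [0, 0, 0], "slide": [0, 0, 0], "jaw": 0.2}
  ]
}}

```text
time_s: 11.2
tool_pos: [0.5008, -0.157, 0.0534]
tool_rot: [-179.9, -0.1, -23.5]
force: [-0.3, 0.6, 10.9]
grip_width: 0.0446
grasp_force: 58.0
```

Call:
{"fn": "step_arm", "kwargs": {
  "rows": [
    {"angular": [0, 0, 0], "slide": [0, 0, 0.003], "jaw": 0.2},
    {"angular": [0, 0, 0], "slide": [0, 0, 0], "jaw": 0.2},
    {"angular": [0, 0, 0], "slide": [0, 0, 0], "jaw": 0.2}
  ]
}}

```text
time_s: 11.58
tool_pos: [0.5007, -0.1571, 0.0519]
tool_rot: [-179.9, -0.1, -23.5]
force: [-0.3, -0.1, 10.8]
grip_width: 0.0445
grasp_force: 58.0
```

Run:
```python
from meas import *
o=env.get_obs();print(o['tool_pos'],o['force'])
im=env.read_camera('wrist');s=env.read_camera('side')
A=cv2.resize(im[90:190,190:325],(540,400),interpolation=2);B=cv2.resize(s[170:260,230:310],None,fx=3.2,fy=4.4444,interpolation=2)
c=np.hstack([A,B[:400]]);cv2.imwrite('pics/c6.png',c[...,::-1])
```

```text
[ 0.50074903 -0.15705143  0.05191687] [-0.31838849 -0.1471341  10.84894122]
```

View pics/c6.png

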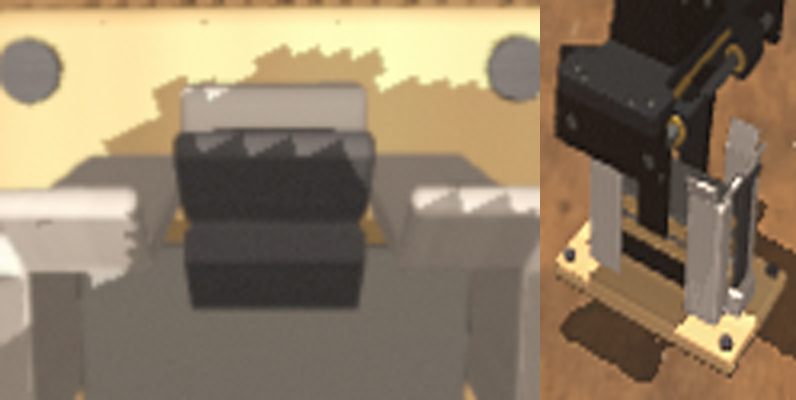

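The far catch nose (rows 235-307) now lies over the block's end. I ease up, release and retreat.

Call:
{"fn": "step_arm", "kwargs": {
  "newtons": 58,
  "rows": [
    {"angular": [0, 0, 0], "slide": [0, 0, -0.006], "jaw": 0.2},
    {"angular": [0, 0, 0], "slide": [0, 0, 0], "jaw": 0.2},
    {"angular": [0, 0, 0], "slide": [0, 0, 0], "jaw": 0.2},
    {"angular": [0, 0, 0], "slide": [0, 0, 0], "jaw": 0.8},
    {"angular": [0, 0, 0], "slide": [0, 0, 0], "jaw": 0.8},
    {"angular": [0, 0, 0], "slide": [0, 0, 0], "jaw": 0.8},
    {"angular": [0, 0, 0], "slide": [0, 0, 0], "jaw": 0.8}
  ]
}}

```text
time_s: 12.55
tool_pos: [0.499, -0.1565, 0.0532]
tool_rot: [180.0, 0.0, -23.5]
force: [-0.1, 0.8, -0.2]
grip_width: 0.0681
grasp_force: 0.0
```

Call:
{"fn": "step_arm", "kwargs": {
  "rows": [
    {"angular": [0, 0, 0], "slide": [0, 0, -0.04], "jaw": 0.8},
    {"angular": [0, 0, 0], "slide": [0, 0, -0.08], "jaw": 0.8},
    {"angular": [0, 0, 0], "slide": [0, 0, -0.1], "jaw": 0.8},
    {"angular": [0, 0, 0], "slide": [0, 0, -0.1], "jaw": 0.8},
    {"angular": [0, 0, 0], "slide": [-0.1, 0, 0], "jaw": 0.8},
    {"angular": [0, 0, 0], "slide": [-0.07, 0, 0], "jaw": 0.8},
    {"angular": [0, 0, 0], "slide": [0, 0, 0], "jaw": 0.8},
    {"angular": [0, 0, 0], "slide": [0, 0, 0], "jaw": 0.8}
  ]
}}

```text
time_s: 13.55
tool_pos: [0.4222, -0.1232, 0.2145]
tool_rot: [-179.9, -0.1, -23.6]
force: [-0.7, -1.2, 0.1]
grip_width: 0.0694
grasp_force: 0.0
```

Run:
```python
from meas import *
im=env.read_camera('wrist');s=env.read_camera('side');t=env.read_camera('top')
A=cv2.resize(im[0:160,195:325],(400,492),interpolation=2);B=cv2.resize(s[170:260,230:310],(400,450),interpolation=2)
B=np.vstack([B,np.zeros((42,400,3),np.uint8)])
c=np.hstack([A,B]);cv2.imwrite('pics/c7.png',c[...,::-1])
```

```text
(no output)
```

View pics/c7.png

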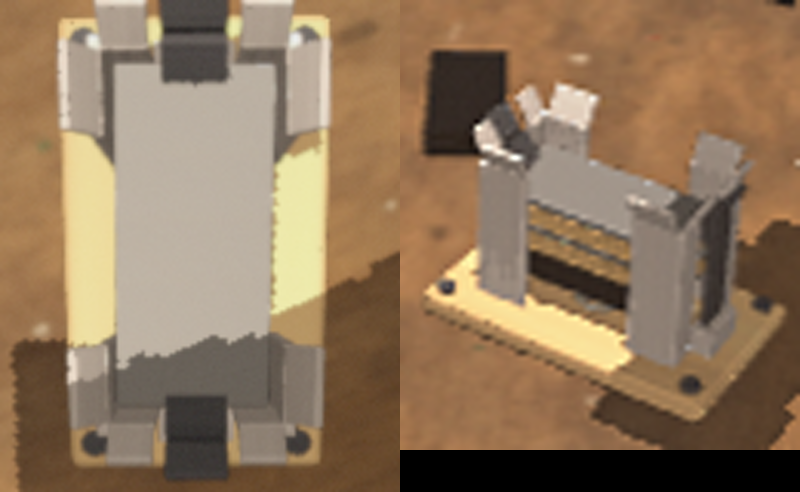

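Two blocks are stacked level in the magazine. Both catches overlap the upper block's ends, at crop (195,65) and (195,410), and the gripper is clear. I hand it in.

```bash
python3 -c "
from cell import env
print(env.sign_off())"
```

```text
the job is handed in; nothing more can be done
None
```

The long block is loaded on top of the first, held level with both catches over its ends; the short block was left untouched, and the job was handed in at about 14 s.

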